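Power up the tensile tester, zero it and start the test

ROBOT

A 7-joint arm with a two-finger parallel gripper is mounted at the origin on the work surface. World frame = base frame: x ahead of the robot, y to its left, z up, the work surface at z = 0. Lengths are in mm, angles in rad, forces in N, time in s.
With the tool pointing down it reaches from about 400 to 875 mm from the base axis. Payload 19.3 kg.
Tool frame: the origin (TCP) lies on the centre line of the jaws, within the pads' length; the fingertips stand 19 mm ahead of it and the grasp point (between the pads) is the TCP; z points along the fingers, x is the direction in which the jaws open and shut, and the axes are right-handed (so a half turn about z gives the same grasp; the last joint's range is limited). The gripper opens to 85 mm and grips with 20 to 120 N. Pads are 22 mm wide; open, the fingers measure 114 mm over their backs; the gripper's body (76 mm by 85 mm) begins 54 mm behind the grasp point. The pads swing forward as they close: fully open they stand 13 mm farther back than shut.
Start: joints at [1.03, 0.521, -0.036, 1.599, 0.021, 1.021, -0.113], TCP at [283.472, -557.009, 250.291] pointing down, gripper open.
Joint ranges: [-2.91, 2.91], [-0.3, 2.13], [-1.5, 1.42], [0.17, 2.43], [-1.26, 4.41], [0.16, 1.93], [-2.52, 2.52]. Speed limits (rad/s): [1.89, 1.89, 2.39, 2.39, 3.01, 3.01, 3.01].

INTERFACE

Orientations are given as a rotation vector (axis times angle).
In Python, from station import manip, capture, calibration gives the robot as it stands.
- The arm moves only by the tool jog_arm, never from a script. Its argument "rows" is text: rows parted by semicolons, each of 7 numbers parted by spaces: the opening, from 0 (shut) to 1 (fully open), then the shift along the world's x, y, z in m, then the turn, a rotation vector about the world's x, y, z in degrees. A call has 1 to 20 rows; each row is the pose to reach, as a shift and turn from the pose commanded when the call began; what a row does not reach only later rows make up. A row lasts 1/12 s, in which the tool goes at most 41.7 mm and 7.16 degrees, less where a joint would pass 70% of its speed; a pose out of reach is approached as far as the arm can. A call with a gripper value outside its range is refused whole. The fingers move at their own pace and stop on an object; the grip force is fixed at half the most. Time passes only in rows, so rows that repeat a pose let the fingers close. It gives the time, the measured TCP pose, the force and the opening at its end, in the units of the state.
- manip.read_state(): the state, without advancing time (a new reading comes with each control period).
- capture(name): name is "side" or "top"; returns the picture (420x560x3 uint8, red, green, blue); there is no depth.
- calibration(name): a dict with "camera_matrix" (3x3 intrinsics, pixels), "R" (3x3) and "t" (3): a world point X has camera coordinates R X + t. Camera axes: x right, y down, z forward; pixel columns grow to the right and rows downward; lengths in mm; the calibration is good to about 2 mm. A picture is of the moment at which its call begins. calibration takes no time and is no camera call.
- manip.finish_job(): hands the job in, once; it reports no verdict.
The state is a dict: "time_s": time; "joint_positions": joint angles; "qvel": joint speeds; "effort": joint torques, N m; "eef_pos": TCP position; "eef_rot": TCP orientation; "ft_force": force on the tool from outside, world axes, zero at the start; "moment": the same for the moment, N m; "grip_width": finger opening in mm.
Only numpy, scipy, OpenCV 4.12 (cv2) and the standard library are available. Lean on these libraries where they do the work, as an engineer would, in place of code of your own. Each camera call takes 0.05 s, during which the arm holds its last target. There are 200 camera calls.

TASK

With the fingers closed, get the tensile test running: press the red rocker on the controller over to on (its raised half, with the white dot), then press the yellow zero key and keep it down for about a second, let it up, and then press the blue start button on the push-button station all the way down and let it go. Do not press any other key or the red emergency stop, and leave everything else standing where it is: nothing is picked up.

Things in the scene. Friction and masses are not known exactly. Their poses are not given: they have to be found in the camera images.
- controller: Controller of the tensile tester, fixed: white desk case, 260 mm wide (y), 200 deep (x), 45 high at the front edge, 88 at the back. Origin under its centre; x runs from its front (robot's side) to its back, y to its left, z up. The top face rises 12 degrees towards +x. Back half: display and printer, under 6 mm high. Front half: red power rocker on the left, four square keys on the right.
- power_on_half (a point): Point on top of the on-half (the right, -y half, with a white dot) of the red power rocker, 11 mm from its middle; moves with it. The rocker is a V-shaped paddle 30 mm long (controller's y), 21 wide. When off, its right half stands up, the outer end 10 mm above the face, and the left half lies 5 mm above it. Bezel round it: 38 x 28 mm, 3 high.
- power_rocker (a joint): Power rocker: 0 rad off (the start), 0.34 rad on. Press the raised half near its outer end towards the face: the point sinks about 4 mm, that half then lies level with the face and the left half stands up. A spring snaps it to the nearer end and keeps it there; it takes about 5 N at the point. Fingers reaching left of the rocker's middle hinder the left half.
- zero_key_top (a point): Centre of the top of the yellow zero key, 18 x 18 mm, 8 mm above the sloping face and parallel to it; pressed at right angles to the face, or straight down. The green print key lies 42 mm behind it (controller's +x), the two white jog keys with black arrows 66 mm to the right (-y) of these two.
- zero_key (a joint): Zero key: 0 m up, 0.004 m fully down; springs back, starts to move at about 1.2 N and is fully down at 4 N.
- print_key (a joint): Green print key, like the zero key: 0 m up, 0.004 m down, same spring. Not to be pressed.
- jog_up_key (a joint): White jog key of the back row, like the zero key: 0 m up, 0.004 m down. Not to be pressed.
- jog_down_key (a joint): White jog key of the front row, like the zero key: 0 m up, 0.004 m down. Not to be pressed.
- station: Push-button station: loose grey box with a white lid on rubber feet, about 0.9 kg, 150 mm long (x), 80 wide (y), lid 58 high. Origin under its centre, z up. Blue start button 36 mm to -x of the middle (robot's side), red emergency stop 36 mm to +x. It stands beside the controller, to its left or its right.
- start_button_top (a point): Centre of the top of the blue start button: a domed cap 25 mm across in a steel ring 33 mm across (ring top 62 mm above the bench, cap top 72 mm), pressed straight down.
- start_button (a joint): Start button: 0 m up, 0.005 m fully down; springs back, starts to move at about 1.5 N and is fully down at 5 N.
- emergency_stop_top (a point): Centre of the top of the red mushroom emergency stop, 40 mm across, top 90 mm above the bench. Leave it alone.
- emergency_stop (a joint): Emergency stop: 0 m out, 0.006 m pushed in, where it stays (12 N).
- test_weight: Stainless test weight of 0.5 kg, 40 mm across and 66 mm high with a knob, standing behind (+x of) the station. Origin at the centre of its underside. Leave it alone.
- specimen_tray: Blue tray 80 (x) x 115 (y) x 22 mm with flat metal specimens, in front (robot's side) of the station. Origin at the centre of its underside. Leave it alone.
- caliper: Steel caliper lying flat in front (robot's side) of the controller, 210 mm long (its y), about 80 mm over the jaws (its x), 13 mm high. Origin under the middle of its beam. Leave it alone.
- spare_grip: Steel screw grip standing behind (+x of) the controller, 34 (x) x 100 (y) x 51 mm. Origin at the centre of its underside. Leave it alone.
Things that resemble listed ones, but are neither listed nor needed, are in the scene too. Of the things like the station, leave any that is orange, pink or turquoise; of the rest the larger one is meant.

How it is judged (in metres and radians):
On the way, in this order (a step that is already met when the one before it is completed fails the run):
1. the power rocker is pressed over to on (value of joint power_rocker above 0.27 rad), for 0.1 s.
2. with the power on, the zero key is held down (2.8 of its 4 mm) for 0.7 s (value of joint zero_key above 0.0028 m and value of joint power_rocker above 0.22 rad and value of joint start_button below 0.001 m), for 0.7 s.
3. the zero key is up again (value of joint each of zero_key, start_button below 0.001 m), for 0.05 s.
4. the blue start button is pressed down (4 of its 5 mm) (value of joint start_button above 0.004 m and value of joint zero_key below 0.001 m), for 0.05 s.
At the end, for the whole second after the job is handed in: The power rocker rests at on (above 0.27 of 0.34 rad), all keys and the start button are up (within 1 mm), the emergency stop is out, the station stands upright within 30 mm of where it was, and the test weight, specimen tray, caliper and spare grip are within 20 mm of where they were (all of step 3 and value of joint power_rocker above 0.27 rad and value of joint each of jog_up_key, jog_down_key, print_key below 0.001 m and value of joint emergency_stop below 0.0025 m and distance of station from where it was at the start of the episode below 0.03 m and angle between station's own z axis and vertical below 0.06 rad and linear speed of station below 0.02 m/s and distance of each of test_weight, specimen_tray, caliper, spare_grip from where it was at the start of the episode below 0.02 m); the robot touches nothing.
It fails at once if the test weight, specimen tray, caliper or spare grip is knocked away or picked up (moved 20 mm) (distance of any of test_weight, specimen_tray, caliper, spare_grip from where it was at the start of the episode above 0.02 m).
It fails at once if the push-button station is shoved (30 mm), lifted off the bench (10 mm) or tipped (distance of station from where it was at the start of the episode above 0.03 m or height (world z) of station above 0.01 m or angle between station's own z axis and vertical above 0.12 rad).
It fails at once if the emergency stop is pushed in (value of joint emergency_stop above 0.0025 m).
It fails at once if a jog key or the print key is pressed (value of joint any of jog_up_key, jog_down_key, print_key above 0.002 m).
It fails at once if the zero key or the start button is pressed while the power is still off (value of joint power_rocker below 0.12 rad and (value of joint zero_key above 0.0025 m or value of joint start_button above 0.003 m)).
It also fails if it takes over 64 s, if anything falls off the work surface, if the arm or the gripper's body presses on something with over 40 N, if the wrist force passes 120 N, or if a joint passes its speed limit or range.

## Working session

There is one attempt and no reset: what is moved stays moved. The work goes in short steps, Python scripts to look and compute and a tool call to move; the robot and the scene stay as the last step left them, time stands still between calls to the robot, and variables do not carry over. Pictures are saved under pics/ and viewed, about 8 in all and at most 12, crops included, and the job is handed in when it is done.

Besides the shell and the picture viewer there is one more tool, called after "Emit:" as name(argument=value, ...) on one line, values as JSON. jog_arm: Moves the arm, as the interface text tells. Its arguments: {"type":"object","properties":{"rows":{"type":"string"}},"required":["rows"]}

```bash
mkdir -p pics; ls; cat > h.py <<'E'
import numpy as np, cv2
from station import manip, capture, calibration
def snap(n,f):
    im=capture(n); cv2.imwrite(f,im[:,:,::-1]); return im
def ray(n,u,v,z):
    c=calibration(n);K=np.array(c["camera_matrix"]);R=np.array(c["R"]);t=np.array(c["t"]).ravel()
    C=-R.T@t; d=R.T@np.linalg.solve(K,[u,v,1]); return C+d*(z-C[2])/d[2]
def proj(n,X):
    c=calibration(n);K=np.array(c["camera_matrix"]);p=K@(np.array(c["R"])@np.array(X,float)+np.array(c["t"]).ravel()); return p[:2]/p[2]
def tri(u1,u2):
    A=[];b=[]
    for n,u in(("top",u1),("side",u2)):
        c=calibration(n);P=np.array(c["camera_matrix"])@np.c_[np.array(c["R"]),np.array(c["t"]).ravel()]
        A+= [P[0]-u[0]*P[2],P[1]-u[1]*P[2]]
    A=np.array(A); s=np.linalg.lstsq(A[:,:3],-A[:,3],rcond=None); return s[0]
E
python3 - <<'E'
from h import *
a=snap("top","pics/t0.png");b=snap("side","pics/s0.png")
for n in("top","side"):
    c=calibration(n);R=np.array(c["R"]);print(n,(-R.T@np.array(c["t"]).ravel()).round(),R.round(2).tolist(),np.array(c["camera_matrix"]).round().tolist())
print(manip.read_state())
E
```

```text
pics
top [ 440.   25. 1118.] [[-0.01, -1.0, -0.03], [-0.99, 0.02, -0.15], [0.15, 0.03, -0.99]] [[458.0, 0.0, 290.0], [0.0, 458.0, 203.0], [0.0, 0.0, 1.0]]
side [158. 677. 823.] [[-0.8, -0.6, 0.02], [-0.43, 0.55, -0.71], [0.41, -0.58, -0.7]] [[416.0, 0.0, 279.0], [0.0, 416.0, 213.0], [0.0, 0.0, 1.0]]
{'time_s': 0.1, 'joint_positions': array([ 1.02979482,  0.52197274, -0.03631105,  1.59992158,  0.02120895,
        1.02111736, -0.11279395]), 'qvel': array([ 0.00086384, -0.0019356 , -0.00101904, -0.00055167, -0.00156387,
       -0.00014145,  0.00090371]), 'effort': array([ 3.57018609e-03, -9.28494573e+01,  1.98364645e+00, -3.70538056e+01,
        1.79595058e-02,  5.44831477e-03, -3.66770081e-06]), 'eef_pos': array([ 283.33645521, -556.77762307,  249.78257825]), 'eef_rot': array([-2.67788138e+00,  1.64184108e+00,  1.45149568e-03]), 'ft_force': array([ 0.11279772, -0.03996896, -0.09917938]), 'moment': array([ 0.06534896, -0.01716469,  0.03708229]), 'grip_width': 85.53409547116972}
```

View pics/t0.png

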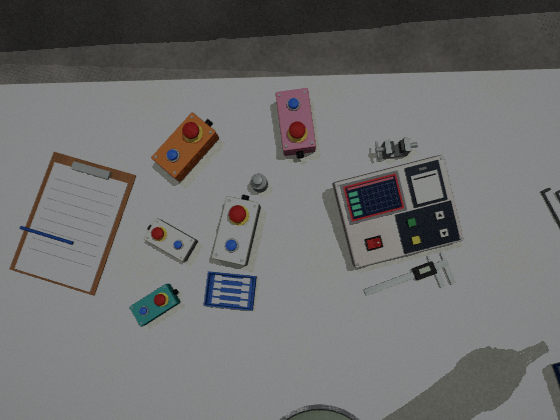

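View pics/s0.png

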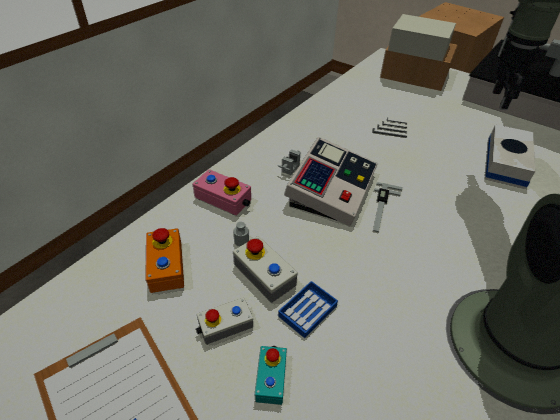

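The top view shows the controller at about (400,212), with the rocker at (374,243) and the yellow key at (416,240). The target station is the larger white-lidded one at (237,230), with its blue button at (231,245); in the side view that button is at (274,268). Next I measure these with colour masks.

```bash
cat > m.py <<'E'
from h import *
def cen(im,kind,box):
    x0,y0,x1,y1=box; s=im[y0:y1,x0:x1].astype(int); r,g,b=s[...,0],s[...,1],s[...,2]
    m={'red':(r>90)&(r>2*g)&(r>2*b),'yel':(r>120)&(g>100)&(b<0.55*g),'blue':(b>100)&(b>1.6*r),'green':(g>60)&(g>1.5*r)&(g>1.5*b)}[kind]
    n,l,st,c=cv2.connectedComponentsWithStats(m.astype(np.uint8)); 
    i=1+np.argmax(st[1:,4]); return c[i]+[x0,y0],st[i].tolist()
E
python3 - <<'E'
from m import *
T=cv2.imread("pics/t0.png")[:,:,::-1];S=cv2.imread("pics/s0.png")[:,:,::-1]
B={'yel':((405,230,427,250),(335,162,356,182)),'green':((402,213,422,232),(350,168,372,186)),'red':((360,232,388,254),(335,185,358,205)),'blue':((220,235,245,258),(262,258,286,280))}
for k,(bt,bs) in B.items():
    a,sa=cen(T,k,bt);b,sb=cen(S,k,bs);X=tri(a,b);print(k,a.round(1),sa,b.round(1),sb,X.round(1),(proj("top",X)-a).round(1),(proj("side",X)-b).round(1))
    for z in (62,70): print(ray("top",*a,z).round(1),ray("side",*b,z).round(1))
def up(im,x0,y0,x1,y1,s): return cv2.resize(im[y0:y1,x0:x1],None,fx=s,fy=s,interpolation=cv2.INTER_CUBIC)
o=np.vstack([up(T,325,145,475,275,4)[:, :600]]);p=up(S,275,125,395,245,4)
c=np.zeros((560,800,3),np.uint8)
p2=up(T,325,150,475,275,3);p3=up(S,270,130,390,230,3);p4=up(T,205,185,270,275,3);p5=up(S,225,230,310,310,3)
for q,(x,y) in ((p2,(0,0)),(p3,(440,0)),(p4,(0,285)),(p5,(440,285))):
    h=min(q.shape[0],560-y);w=min(q.shape[1],800-x);c[y:y+h,x:x+w]=q[:h,:w]
cv2.imwrite("pics/c0.png",c[:,:,::-1])
E
```

```text
Traceback (most recent call last):
  File "m.py", line 6, in cen
    i=1+np.argmax(st[1:,4]); return c[i]+[x0,y0],st[i].tolist()
        ~~~~~~~~~^^^^^^^^^^
ValueError: attempt to get argmax of an empty sequence
```

```bash
python3 - <<'E'
from m import *
T=cv2.imread("pics/t0.png")[:,:,::-1];S=cv2.imread("pics/s0.png")[:,:,::-1]
def up(im,x0,y0,x1,y1,s): return cv2.resize(im[y0:y1,x0:x1],None,fx=s,fy=s,interpolation=cv2.INTER_CUBIC)
c=np.zeros((560,800,3),np.uint8)
p2=up(T,325,150,470,275,3);p3=up(S,275,130,390,225,3);p4=up(T,205,185,270,275,3);p5=up(S,225,230,310,310,3)
for q,(x,y) in ((p2,(0,0)),(p3,(440,0)),(p4,(0,380)),(p5,(440,290))):
    h=min(q.shape[0],560-y);w=min(q.shape[1],800-x);c[y:y+h,x:x+w]=q[:h,:w]
cv2.imwrite("pics/c0.png",c[:,:,::-1])
B={'yel':((405,230,427,250),(335,162,376,190)),'green':((402,213,422,232),(335,162,376,190)),'red':((360,232,388,254),(335,185,358,205)),'blue':((220,235,245,258),(262,258,286,280))}
for k,(bt,bs) in B.items():
    a,sa=cen(T,k,bt);b,sb=cen(S,k,bs);X=tri(a,b);print(k,a.round(1),sa,b.round(1),sb,X.round(1),(proj("top",X)-a).round(1),(proj("side",X)-b).round(1))
    for z in (62,70): print(ray("top",*a,z).round(1),ray("side",*b,z).round(1))
E
```

```text
yel [415.6 239.7] [7, 6, 8, 8, 50] [360.2 177.3] [23, 13, 6, 5, 19] [ 516.3 -231.5   54.7] [-0. -0.] [0. 0.]
[ 515.8 -229.8   62. ] [ 513.  -222.9   62. ]
[ 515.2 -227.9   70. ] [ 509.2 -213.4   70. ]
green [411.5 221.9] [6, 5, 8, 9, 55] [347.  171.1] [9, 7, 7, 5, 22] [ 556.7 -222.5   63.5] [-0. -0.] [0. 0.]
[ 556.8 -222.9   62. ] [ 557.5 -224.2   62. ]
[ 555.9 -221.    70. ] [ 553.3 -214.7   70. ]
red [373.5 242.9] [7, 6, 14, 11, 99] [345.3 194.9] [6, 5, 10, 10, 56] [ 510.4 -134.5   57.4] [-0. -0.] [0. 0.]
[ 510.  -133.9   62. ] [ 508.4 -129.6   62. ]
[ 509.5 -132.7   70. ] [ 504.8 -121.1   70. ]
blue [230.5 244.6] [6, 5, 10, 10, 87] [273.9 267.2] [7, 5, 11, 9, 75] [511.3 194.3  65.8] [0.1 0.1] [-0.1 -0. ]
[511.8 195.1  62. ] [512.8 191.8  62. ]
[511.2 193.8  70. ] [509.  196.9  70. ]
```

View pics/c0.png

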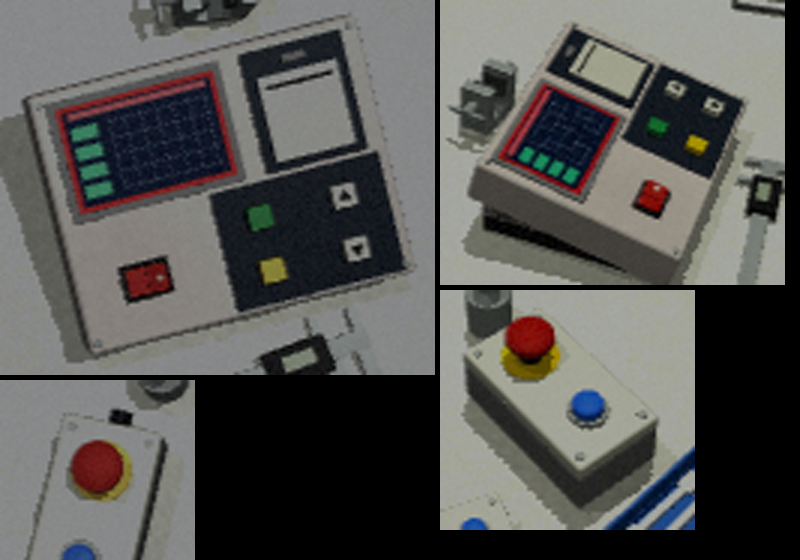

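The crop shows the yellow key at bottom left of the keypad, green behind it, and the rocker's white dot on its right half. Now the controller pose from the case corners and keys.

```bash
python3 - <<'E'
from m import *
T=cv2.imread("pics/t0.png")[:,:,::-1]
bl,br,fr,fl=[ray("top",325+u/3,150+v/3,z) for u,v,z in((25,100,88),(350,15,88),(410,268,45),(97,353,45))]
for p in(bl,br,fr,fl):print(p.round(1))
print("w",np.linalg.norm(bl-br),np.linalg.norm(fl-fr),"d",np.linalg.norm((bl-fl)[:2]),np.linalg.norm((br-fr)[:2]))
O=(bl+br+fr+fl)/4;O[2]=0
yaw=np.arctan2(*((bl-fl+br-fr)[[1,0]])) ; y2=np.arctan2(*(-(bl-br+fl-fr)[[0]]),(bl-br+fl-fr)[1])
print("O",O.round(1),"yaw",np.degrees([yaw,y2]))
y=(yaw+y2)/2;ex=np.array([np.cos(y),np.sin(y),0]);ey=np.array([-ex[1],ex[0],0])
for k,b,h in(('yel',(405,230,427,250),8),('green',(402,213,422,232),8),('red',(360,232,388,254),7)):
    a,_=cen(T,k,b);z=62
    for i in range(6):
        X=ray("top",*a,z);lx=(X-O)@ex;z=45+.2126*(lx+100)+h/np.cos(.209)
    print(k,X.round(1),"local",lx.round(1),((X-O)@ey).round(1), "side err px",proj("side",X).round(1))
a,_=cen(T,'blue',(220,235,245,258));print("blue",ray("top",*a,68).round(1),"side z68",ray("side",273.9,267.2,68).round(1))
E
```

```text
[645.8 -44.5  88. ]
[ 706.7 -293.8   88. ]
[ 516.1 -339.8   45. ]
[454.7 -96.8  45. ]
w 256.62968789244474 250.54856262805035 d 198.1193679482389 196.0808881805654
O [ 580.8 -193.7    0. ] yaw [14.45609946 13.94315759]
yel [ 516.  -230.5   59.2] local -71.9 -19.7 side err px [360.3 176.3]
green [ 556.1 -221.5   67.9] local -30.7 -20.9 side err px [347.2 170.1]
red [ 510.  -133.9   61.9] local -53.9 75.4 side err px [345.6 193.8]
blue [511.4 194.1  68. ] side z68 [509.9 195.7  68. ]
```

Emit:
jog_arm(rows="0 0.02 0.03 0 0 0 7;0 0.04 0.06 0 0 0 14;0 0.06 0.09 0 0 0 21;0 0.08 0.12 0 0 0 28;0 0.1 0.15 0 0 0 35;0 0.12 0.19 0 0 0 42;0 0.15 0.23 0 0 0 49;0 0.17 0.27 0 0 0 56;0 0.19 0.31 0 0 0 63;0 0.21 0.35 0 0 0 70;0 0.22 0.38 0 0 0 75;0 0.22 0.405 0 0 0 75;0 0.22 0.405 0 0 0 75")

```text
time_s: 1.18
eef_pos: [504.7, -144.9, 250.3]
eef_rot: [-3.12, -0.34, -0.001]
ft_force: [-0.1, 0.9, -0.0]
grip_width: 0.3
```

Emit:
jog_arm(rows="0 0 0 -0.03 1.5 -6 1;0 0.006 0.002 -0.07 2.9 -11.6 2;0 0.006 0.002 -0.105 2.9 -11.6 2;0 0.006 0.002 -0.135 2.9 -11.6 2;0 0.006 0.002 -0.147 2.9 -11.6 2;0 0.006 0.002 -0.147 2.9 -11.6 2;0 0.006 0.002 -0.147 2.9 -11.6 2")

```text
time_s: 1.77
eef_pos: [509.4, -149.7, 103.2]
eef_rot: [-3.072, -0.377, -0.319]
ft_force: [0.3, 0.8, 1.0]
grip_width: -0.0
```

```bash
python3 - <<'E'
from m import *
from scipy.spatial.transform import Rotation as Ro
s=manip.read_state();M=Ro.from_rotvec(s["eef_rot"]).as_matrix();print(s["eef_pos"].round(1),M.round(3).tolist(),s["ft_force"].round(2))
tip=s["eef_pos"]+19*M[:,2];print("tip",tip.round(1),proj("top",tip),proj("side",tip))
T=snap("top","pics/t1.png");S=snap("side","pics/s1.png")
def up(im,x0,y0,x1,y1,s): return cv2.resize(im[y0:y1,x0:x1],None,fx=s,fy=s,interpolation=cv2.INTER_CUBIC)
cv2.imwrite("pics/c1.png",np.hstack([up(T,330,180,430,280,4),up(S,300,130,400,230,4)])[:,:,::-1])
E
```

```text
[ 509.4 -149.7  103.2] [[0.95, 0.242, 0.199], [0.236, -0.97, 0.054], [0.206, -0.005, -0.978]] [0.35 0.82 1.03]
tip [ 513.2 -148.7   84.6] [381.58819625 240.70579632] [348.40566382 184.36805986]
```

View pics/c1.png

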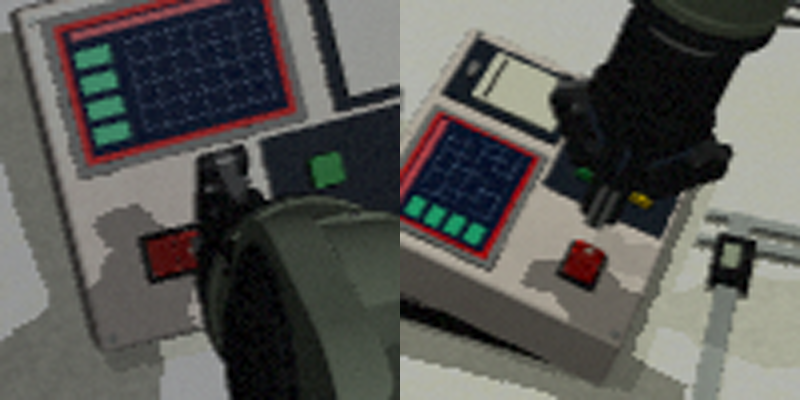

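The fingertips hang just right of the rocker's middle, in top-crop pixels around (381,241). This matches the plan, so I descend along the face normal.

Emit:
jog_arm(rows="0 0.002 0 -0.008 0 0 0;0 0.003 0.001 -0.015 0 0 0;0 0.004 0.001 -0.018 0 0 0;0 0.004 0.001 -0.019 0 0 0;0 0.004 0.001 -0.019 0 0 0")

```text
time_s: 2.28
eef_pos: [513.6, -148.9, 84.2]
eef_rot: [-3.073, -0.377, -0.321]
ft_force: [0.8, 0.6, 2.1]
grip_width: 0.1
```

Emit:
jog_arm(rows="0 0 0 -0.001 0 0 0;0 0 0 -0.002 0 0 0;0 0.001 0 -0.003 0 0 0;0 0.001 0 -0.003 0 0 0")

```text
time_s: 2.62
eef_pos: [514.4, -149.0, 81.1]
eef_rot: [-3.073, -0.377, -0.32]
ft_force: [-0.2, 0.3, 0.3]
grip_width: 0.0
```

Emit:
jog_arm(rows="0 0 0 -0.001 0 0 0;0 0 0 -0.002 0 0 0;0 0 0 -0.002 0 0 0")

```text
time_s: 2.87
eef_pos: [514.3, -148.9, 79.1]
eef_rot: [-3.073, -0.377, -0.32]
ft_force: [-0.3, 0.2, 0.7]
grip_width: 0.0
```

Emit:
jog_arm(rows="0 0 0 -0.001 0 0 0;0 0 0 -0.002 0 0 0;0 0 0 -0.002 0 0 0")

```text
time_s: 3.12
eef_pos: [514.6, -148.9, 78.5]
eef_rot: [-3.074, -0.377, -0.322]
ft_force: [-14.6, 3.4, 40.1]
grip_width: -0.1
```

Emit:
jog_arm(rows="0 -0.001 0 0.005 0 0 0;0 -0.002 -0.001 0.012 0 0 0;0 -0.002 -0.041 0.05 0 0 0;0 -0.002 -0.082 0.05 0 0 0;0 -0.002 -0.082 0.05 0 0 0;0 -0.002 -0.082 0.05 0 0 0")

```text
time_s: 3.62
eef_pos: [512.0, -235.5, 128.0]
eef_rot: [-3.076, -0.368, -0.323]
ft_force: [-0.0, 0.7, 0.0]
grip_width: 0.4
```

```bash
python3 - <<'E'
from m import *
s=manip.read_state();print(s["eef_pos"].round(1),s["ft_force"].round(2),s["time_s"])
T=snap("top","pics/t2.png");S=snap("side","pics/s2.png")
def up(im,x0,y0,x1,y1,s): return cv2.resize(im[y0:y1,x0:x1],None,fx=s,fy=s,interpolation=cv2.INTER_CUBIC)
S0=cv2.imread("pics/s0.png")[:,:,::-1]
cv2.imwrite("pics/c2.png",np.hstack([up(S0,325,175,365,215,6.6),up(S,325,175,365,215,6.6),up(T,350,220,390,260,6.6)])[:,:,::-1])
E
```

```text
[ 512.  -235.5  128. ] [-0.03  0.71  0.01] 3.6167
```

View pics/c2.png

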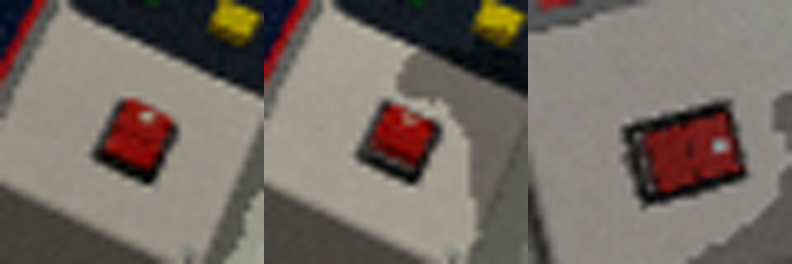

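The rocker has flipped: the dotted right half lies flat and the left end stands up. On to the zero key.

Emit:
jog_arm(rows="0 -0.001 0 -0.02 0 0 0;0 -0.001 -0.001 -0.036 0 0 0;0 -0.001 -0.001 -0.041 0 0 0;0 -0.001 -0.001 -0.043 0 0 0;0 -0.001 -0.001 -0.043 0 0 0;0 -0.001 -0.001 -0.043 0 0 0")

```text
time_s: 4.22
eef_pos: [511.9, -231.6, 84.9]
eef_rot: [-3.073, -0.378, -0.322]
ft_force: [-0.3, 0.0, -0.2]
grip_width: -0.1
```

Emit:
jog_arm(rows="0 0 0 -0.002 0 0 0;0 0.001 0 -0.004 0 0 0;0 0.001 0 -0.005 0 0 0;0 0.001 0 -0.005 0 0 0;0 0.001 0 -0.005 0 0 0")

```text
time_s: 4.63
eef_pos: [512.5, -232.0, 79.3]
eef_rot: [-3.073, -0.377, -0.321]
ft_force: [0.3, -0.7, -0.5]
grip_width: 0.1
```

Emit:
jog_arm(rows="0 0 0 -0.001 0 0 0;0 0 0 -0.002 0 0 0;0 0 0 -0.002 0 0 0;0 0 0 -0.002 0 0 0")

```text
time_s: 4.97
eef_pos: [512.6, -232.1, 77.3]
eef_rot: [-3.073, -0.377, -0.321]
ft_force: [0.3, -0.1, 2.1]
grip_width: -0.2
```

Contact came at the expected height: 2.1 N with the tip at 58.7. I press further and hold.

Emit:
jog_arm(rows="0 0 0 -0.001 0 0 0;0 0 0 -0.002 0 0 0;0 0 0 -0.003 0 0 0;0 0 0 -0.003 0 0 0;0 0 0 -0.003 0 0 0")

```text
time_s: 5.38
eef_pos: [512.7, -232.0, 74.3]
eef_rot: [-3.073, -0.377, -0.321]
ft_force: [0.9, -0.1, 2.9]
grip_width: 0.1
```

Emit:
jog_arm(rows="0 0 0 -0.001 0 0 0;0 0 0 -0.001 0 0 0;0 0 0 -0.001 0 0 0")

```text
time_s: 5.63
eef_pos: [512.8, -232.0, 73.7]
eef_rot: [-3.073, -0.377, -0.322]
ft_force: [-0.2, 1.9, 12.2]
grip_width: 0.4
```

12 N means the key is on its stop. I hold for 1.1 s, then lift off.

Emit:
jog_arm(rows="0 0 0 0 0 0 0;0 0 0 0 0 0 0;0 0 0 0 0 0 0;0 0 0 0 0 0 0;0 0 0 0 0 0 0;0 0 0 0 0 0 0;0 0 0 0 0 0 0;0 0 0 0 0 0 0;0 0 0 0 0 0 0;0 0 0 0 0 0 0;0 0 0 0 0 0 0;0 0 0 0 0 0 0;0 0 0 0 0 0 0")

```text
time_s: 6.72
eef_pos: [512.8, -232.0, 73.7]
eef_rot: [-3.073, -0.377, -0.322]
ft_force: [-0.8, 1.6, 13.5]
grip_width: 0.0
```

Emit:
jog_arm(rows="0 -0.001 0 0.005 0 0 0;0 -0.003 -0.001 0.015 0 0 0;0 -0.006 -0.001 0.03 0 0 0;0 -0.01 -0.001 0.06 0 0 0;0 -0.01 -0.001 0.09 0 0 0;0 -0.01 -0.001 0.1 0 0 0;0 -0.01 -0.001 0.1 0 0 0")

```text
time_s: 7.3
eef_pos: [503.1, -233.8, 176.2]
eef_rot: [-3.075, -0.376, -0.326]
ft_force: [0.6, -0.2, -0.4]
grip_width: -0.3
```

```bash
python3 - <<'E'
from m import *
s=manip.read_state();print(s["eef_pos"].round(1),s["eef_rot"],s["ft_force"].round(2),s["time_s"])
T=capture("top")
a,_=cen(T,'blue',(220,235,245,258));print("blue",a,ray("top",*a,68).round(1))
r,_=cen(T,'red',(222,195,255,228));print("estop",r,ray("top",*r,86).round(1))
E
```

```text
[ 503.1 -233.8  176.2] [-3.07505101 -0.37640163 -0.32550108] [ 0.61 -0.15 -0.44] 7.3
blue [230.59090909 244.55681818] [511.4 194.   68. ]
estop [237.09405941 212.9009901 ] [582.1 176.5  86. ]
```

Emit:
jog_arm(rows="0 0.001 0.03 0 -1.5 6 0;0 0.002 0.07 0 -2.9 11.6 0;0 0.003 0.11 0 -2.9 11.6 0;0 0.004 0.15 0 -2.9 11.6 0;0 0.005 0.19 0 -2.9 11.6 0;0 0.006 0.23 0 -2.9 11.6 0;0 0.007 0.27 0 -2.9 11.6 0;0 0.008 0.31 0 -2.9 11.6 0;0 0.0085 0.35 0 -2.9 11.6 0;0 0.0085 0.38 0 -2.9 11.6 0;0 0.0085 0.405 0 -2.9 11.6 0;0 0.0085 0.42 0 -2.9 11.6 0;0 0.0085 0.4275 0 -2.9 11.6 0;0 0.0085 0.4275 -0.02 -2.9 11.6 0;0 0.0085 0.4275 -0.045 -2.9 11.6 0;0 0.0085 0.4275 -0.06 -2.9 11.6 0;0 0.0085 0.4275 -0.063 -2.9 11.6 0;0 0.0085 0.4275 -0.063 -2.9 11.6 0")

```text
time_s: 8.85
eef_pos: [510.3, 193.6, 109.1]
eef_rot: [-3.116, -0.381, 0.005]
ft_force: [-0.3, 0.1, 0.1]
grip_width: -0.1
```

```bash
python3 - <<'E'
from m import *
from scipy.spatial.transform import Rotation as Ro
s=manip.read_state();M=Ro.from_rotvec(s["eef_rot"]).as_matrix();tip=s["eef_pos"]+19*M[:,2]
print(s["eef_pos"].round(1),M[:,2].round(3),"tip",tip.round(1),proj("top",tip),proj("side",tip),s["ft_force"].round(2),s["time_s"])
T=snap("top","pics/t3.png");S=snap("side","pics/s3.png")
def up(im,x0,y0,x1,y1,s): return cv2.resize(im[y0:y1,x0:x1],None,fx=s,fy=s,interpolation=cv2.INTER_CUBIC)
cv2.imwrite("pics/c3.png",np.hstack([up(T,190,190,290,290,4),up(S,220,210,320,310,4)])[:,:,::-1])
E
```

```text
[510.3 193.6 109.1] [-0.003  0.002 -1.   ] tip [510.3 193.6  90.1] [229.16000343 244.40605135] [274.44711455 260.44068085] [-0.3   0.13  0.12] 8.85
```

View pics/c3.png

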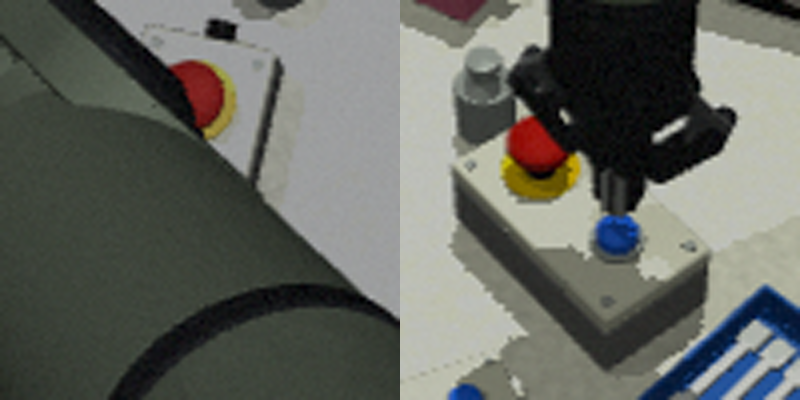

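The tips are centred over the blue button: side-crop tip at about (615,210) against the button at (617,235). The finger knuckles do point towards the emergency stop, so I turn the tool about 62° to bring them across the station before pressing.

Emit:
jog_arm(rows="0 0 0 0.01 0 0 7;0 0 0 0.01 0 0 14;0 0 0 0.01 0 0 21;0 0 0 0.01 0 0 28;0 0 0 0.01 0 0 35;0 0 0 0.01 0 0 42;0 0 0 0.01 0 0 49;0 0 0 0.01 0 0 56;0 0 0 0.005 0 0 62;0 0 0 0 0 0 62;0 0 0 -0.007 0 0 62;0 0 0 -0.012 0 0 62;0 0 0 -0.014 0 0 62;0 0 0 -0.014 0 0 62;0 0 0 -0.014 0 0 62")

```text
time_s: 10.2
eef_pos: [510.9, 194.6, 96.3]
eef_rot: [-2.475, -1.931, 0.004]
ft_force: [-0.7, 0.6, -0.7]
grip_width: -0.1
```

Emit:
jog_arm(rows="0 0 0 -0.002 0 0 0;0 0 0 -0.004 0 0 0;0 0 0 -0.005 0 0 0;0 0 0 -0.005 0 0 0;0 0 0 -0.005 0 0 0")

```text
time_s: 10.62
eef_pos: [511.0, 194.5, 91.3]
eef_rot: [-2.474, -1.931, 0.004]
ft_force: [0.7, 0.6, -0.9]
grip_width: 0.0
```

Emit:
jog_arm(rows="0 0 0 -0.001 0 0 0;0 0 0 -0.002 0 0 0;0 0 0 -0.003 0 0 0;0 0 0 -0.004 0 0 0;0 0 0 -0.004 0 0 0;0 0 0 -0.004 0 0 0")

```text
time_s: 11.12
eef_pos: [511.0, 194.5, 87.3]
eef_rot: [-2.474, -1.932, 0.003]
ft_force: [-0.4, -0.8, 4.0]
grip_width: 0.5
```

Emit:
jog_arm(rows="0 0 0 -0.001 0 0 0;0 0 0 -0.0015 0 0 0;0 0 0 -0.0015 0 0 0;0 0 0 -0.0015 0 0 0")

```text
time_s: 11.45
eef_pos: [511.1, 194.5, 86.0]
eef_rot: [-2.474, -1.932, 0.003]
ft_force: [-2.5, -0.2, 9.4]
grip_width: 0.1
```

9.4 N with the tip at 67.0 mm means the button is fully down. I release it, retreat and check.

Emit:
jog_arm(rows="0 0 0 0 0 0 0;0 0 0 0 0 0 0;0 0 0 0.01 0 0 0;0 0 0 0.03 0 0 0;0 0 0 0.06 0 0 0;0 0 0 0.1 0 0 0;0 0 0 0.14 0 0 0;0 -0.04 0 0.16 0 0 0;0 -0.07 -0.04 0.16 0 0 0;0 -0.09 -0.08 0.16 0 0 0;0 -0.09 -0.12 0.16 0 0 0;0 -0.09 -0.16 0.16 0 0 0;0 -0.09 -0.19 0.16 0 0 0;0 -0.09 -0.2 0.16 0 0 0;0 -0.09 -0.2 0.16 0 0 0;0 -0.09 -0.2 0.16 0 0 0;0 -0.09 -0.2 0.16 0 0 0")

```text
time_s: 12.87
eef_pos: [421.0, -4.6, 246.1]
eef_rot: [-2.473, -1.933, 0.003]
ft_force: [0.3, 0.1, 0.1]
grip_width: -0.2
```

```bash
python3 - <<'E'
from m import *
s=manip.read_state();print(s["eef_pos"].round(1),s["ft_force"].round(2),s["time_s"],abs(s["qvel"]).max())
T=snap("top","pics/t4.png");S=snap("side","pics/s4.png")
for k,b in(('blue',(220,235,245,258)),('red',(222,195,255,228)),('yel',(405,230,427,250)),('green',(402,213,422,232))):
    T0=cv2.imread("pics/t0.png")[:,:,::-1];print(k,cen(T0,k,b),cen(T,k,b))
cv2.imwrite("pics/c4.png",cv2.resize(np.hstack([T[140:320,190:470],S[130:310,190:420]]),None,fx=1.5,fy=1.5)[:,:,::-1])
E
```

```text
[421.   -4.6 246.1] [0.27 0.1  0.1 ] 12.8667 0.016769788356689526
blue (array([230.52873563, 244.55172414]), [6, 5, 10, 10, 87]) (array([230.65168539, 244.53932584]), [6, 5, 11, 10, 89])
red (array([237.14210526, 212.69473684]), [8, 10, 15, 16, 190]) (array([237.01388889, 213.25      ]), [7, 10, 17, 17, 216])
yel (array([415.56, 239.7 ]), [7, 6, 8, 8, 50]) (array([415.53846154, 239.63461538]), [7, 6, 8, 8, 52])
green (array([411.50909091, 221.92727273]), [6, 5, 8, 9, 55]) (array([411.44642857, 221.875     ]), [6, 5, 8, 9, 56])
```

View pics/c4.png

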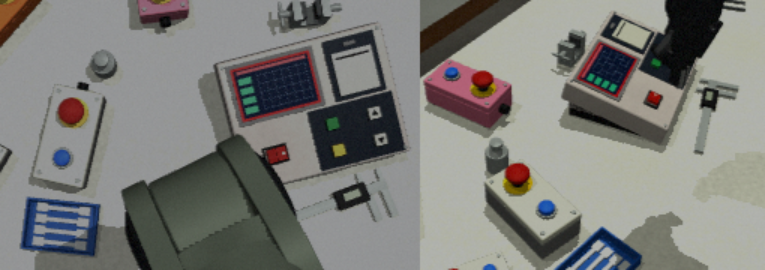

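Everything stands where it was, the station's button and the keys are unmoved, and the robot is clear. I hand in the job.

```bash
python3 -c "
from station import manip
print(manip.finish_job())"
```

```text
the job is handed in; nothing more can be done
None
```

I carried out all three presses in order with the fingers closed and handed the job in at about 13 s of the 64 s allowed. No verdict was reported.

- **Rocker:** I pressed the raised half along the face normal, up to 40 N against its stop. The next picture showed the dotted half flat and the left half standing up, so it is on.
- **Zero key:** I pressed it to its stop (12 to 13 N), held it for just over a second, and let it up.
- **Start button:** I pressed it straight down until it read 9.4 N with the tip at 67 mm, which means fully down, then let it go. I turned the gripper first so its knuckles stayed away from the emergency stop.

**Last checks:** in the top camera, the button and the yellow and green keys were within 0.2 px of their first positions. The emergency stop was within 0.6 px. I saw no movement of the weight, tray, caliper or grip, and the robot was clear at 0 N. I did not measure the joints directly; the presses are judged from force, height and pictures.

**Disagreements:** two-view heights came out 2 to 5 mm below those computed from the given sizes, and the contact heights matched the given sizes. The controller's yaw read about 14° from its corners and 12.6° from its keys, which made no difference to the presses.

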